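# Clamp and pin a hinge plate

### The job

Squeeze the locking clamp's red handles together until it snaps over centre and holds the loose hinge plate hard against its stop, so that the plate's hole lines up with the hole in the block below. With the clamp locked, take the brass-handled pin from its wooden holder and push it down through plate and block until its collar sits on the plate. Then flick the yellow release lever outward, away from the fixed handle, so that the clamp springs fully open, and leave the pin fully home; do not disturb the other things on the bench.

Things in the scene. Friction and masses are not known exactly. Their poses are not given: they have to be found in the camera images.
- jig: Blue jig bolted to the bench, with a drilled steel block and a locking clamp lying flat, all its parts 36 to 58 mm up. Origin on the bench under the clamp's head; x runs to the jaws and block, -x along the red handles, y from fixed to moving handle, z up. Base x -40 to 135, y -75 to 75, 10 mm high; bare bench under the handles behind it. Moving handle's pivot: x -25, y 13.
- lug_hole (a point): Centre of the mouth of the vertical chamfered hole (19 mm diameter, 31 mm deep, blind) in the steel block, 41 mm above the bench, at x 85, y 0 of the jig. Axes as the jig.
- plate: Loose steel plate 60 x 70 x 12 mm on the block, with a 19 mm chamfered hole through its centre. Two low rails (1 mm play each side) let it slide only along the jig's y. Origin: centre of underside; axes as the jig. It starts 5 to 9 mm on the +y side of its place; the clamp's jaw pushes it -y onto the stop, where both holes line up within about 1 mm.
- fixed_handle (a point): Middle of the fixed red handle, 47 mm above the bench: a bar 10 mm thick (jig y), 18 mm tall, from jig x -128 to 29, its middle point here at x -90. It never moves. Axes as the jig. The middle of the locked pair of handles lies 13 mm to +y of it.
- handle_grip (a point): Middle line of the moving red handle, 65 mm from its pivot, 47 mm above the bench: a bar 10 mm thick, 18 mm tall, 110 mm long from pivot to tail. x lies along the bar to the pivot, y outward, away from the fixed handle. Locked, the bars are parallel and 36 mm over their outer faces; open, 56 mm over them here.
- handle (a joint): Moving handle's angle: 0 open (it springs back there), 0.31 rad on its stop, locked. Squeezing takes up to about 15 N 65 mm from the pivot; past 0.26 rad it snaps over centre and stays locked near 0.31. The jaw with its sprung orange pad follows it.
- release_tip (a point): Pushing point on the yellow release lever, 45 mm beyond the tail of the moving handle, 47 mm above the bench: a blade 5 mm thick, 16 mm tall, 66 mm long, pivoted at the tail, in line with the handle. y points outward, away from the fixed handle: the way to flick it. Its inner side is free there: the fixed handle with its screw ends at jig x -138.
- release (a joint): Release lever's angle on its handle: 0 at rest (sprung), 0.40 rad on its stop, flicked outward. Brought to its stop (about 2 N) and pushed on with 3 to 6 N, it throws the handle back over centre and the clamp springs open; the tip then moves out some 65 mm in all.
- pin: Hinge pin, upright in its holder: steel shank 16 mm diameter, 40 mm long, tapered foot; dark collar 28 mm diameter, 6 mm thick; brass grip 18 mm diameter, 42 mm long; 88 mm overall, about 140 g. Origin at the centre of the foot, z up along the pin. Home, its collar rests on the plate and the foot is 28 mm below the mouth of the block's hole.
- holder: Fixed wooden block 60 x 60 x 45 mm with an 18.5 mm hole, 36 mm deep, in which the pin stands (foot 9 mm above the bench). Origin under its centre. It may stand left or right of the jig, having changed places with the tub.
- tub: Bystander: white plastic tub, 72 mm diameter, 75 mm tall; origin at its foot.
- hammer: Bystander: hammer lying beyond the jig.
- wrench: Bystander: wrench lying on the near right.
- brush: Bystander: brush lying on the near left.
- candlestick: Bystander: copper candlestick 140 mm tall, far left; origin at its foot.
- tube: Bystander: upright steel tube, 60 mm diameter, 90 mm tall, far right; origin at its foot.
There are look-alikes about, which are no part of the job. There is more than one size of the pin; the job needs the smallest. Several things have the shape of the plate; the one meant has the colours described above.

How it is judged:
On the way, in this order (a step that is already met when the one before it is completed fails the run):
1. the clamp is locked over centre and the plate's hole lies over the block's hole (value of joint handle above 0.28 rad and horizontal distance between plate and lug_hole below 0.003 m), for 0.3 s.
2. the pin is pushed home through plate and block while the clamp is locked (value of joint handle above 0.28 rad and z of pin in the frame of lug_hole below -0.024 m and horizontal distance between pin and lug_hole below 0.004 m), for 0.2 s.
3. the release lever is flicked while the clamp is still shut (value of joint release above 0.2 rad and value of joint handle above 0.15 rad).
At the end, for the whole second after the job is handed in: The clamp is open (handle below 0.05 rad) with its release lever back at rest (below 0.1 rad), the plate lies on the block with its hole within 4 mm of the block's, and the pin stands upright through both at rest, within 4 mm of the hole's axis and with its collar within 4 mm of the plate (value of joint handle below 0.05 rad and value of joint release below 0.1 rad and z of pin in the frame of lug_hole below -0.024 m and horizontal distance between each of pin, plate and lug_hole below 0.004 m and angle between pin's own z axis and vertical below 0.1 rad and height (world z) of plate below 0.045 m and linear speed of pin below 0.02 m/s); the robot touches nothing.
It fails at once if a bystander (tub, hammer, wrench, brush, candlestick, tube) is moved by more than 40 mm (distance of any of tub, hammer, wrench, brush, candlestick, tube from where it was at the start of the episode above 0.04 m).
It also fails if it takes over 64 s, if anything falls off the work surface, if the arm or the gripper's body presses on something with over 40 N, if the wrist force passes 120 N, or if a joint passes its speed limit or range.

### The arm

A 7-joint arm with a two-finger parallel gripper is mounted at the origin on the work surface. World frame = base frame: x ahead of the robot, y to its left, z up, the work surface at z = 0. Lengths are in m, angles in rad, forces in N, time in s.
With the tool pointing down it reaches from about 0.425 to 0.875 m from the base axis. Payload 9.9 kg.
Tool frame: the origin (TCP) lies on the front face of the gripper's body, between the roots of the fingers; the fingertips stand 73 mm ahead of it and the grasp point (between the pads) lies ahead of it (robot.grasp_offset is the y of the grasp point in the tool frame, in m); y points along the fingers, z is the direction in which the jaws open and shut, and the axes are right-handed (so a half turn about y gives the same grasp; the last joint's range is limited). The gripper opens to 85 mm and grips with 20 to 120 N. Pads are 22 mm wide; open, the fingers measure 114 mm over their backs; the gripper's body (76 mm by 85 mm) begins 54 mm behind the grasp point. The pads swing forward as they close: fully open they stand 13 mm farther back than shut.
Start: joints at [-1.255, 0.576, 0.025, 1.437, -0.015, 1.129, -0.057], TCP at [0.263, 0.622, 0.304] pointing down, gripper open.
Joint ranges: [-2.76, 2.76], [-0.34, 2.15], [-1.52, 1.57], [0.19, 2.46], [-1.09, 4.23], [0.17, 1.99], [-2.82, 2.82]. Speed limits (rad/s): [2.22, 2.22, 3.01, 3.01, 3.14, 3.14, 3.14].

### API

Orientations are given as a unit quaternion [w, x, y, z].
In Python, from cell import robot gives the robot as it stands.
- The arm moves only by the shell command python3 -m handwheel 'ROWS' [FORCE]. ROWS is JSON, a list of rows, each a list of 7 numbers: the turn, a rotation vector about the tool's x, y, z in rad, then the shift along the tool's x, y, z in cm, then the closure in counts, from 0 (fully open) to 255 (shut). In form: [[ax, ay, az, tx, ty, tz, claw], ...]. A call has 1 to 12 rows; each row is the pose to reach, as a shift and turn from the pose measured when the call began, along the tool's axes at that moment; what a row does not reach only later rows make up. A row lasts 1/12 s, in which the tool goes at most 41.7 mm and 7.16 degrees, less where a joint would pass 70% of its speed; a pose out of reach is approached as far as the arm can. A call with a gripper value outside its range is refused whole. The fingers move at their own pace and stop on an object; FORCE is the grip in N (left out, the last holds). Time passes only in rows, so rows that repeat a pose let the fingers close. It gives the time, the measured TCP pose, the force and the opening at its end, in the units of the state.
- robot.get_obs(): the state, without advancing time (a new reading comes with each control period).
- robot.get_image(name): name is "side" or "top" or "wrist"; returns (picture, depth): 420x560x3 uint8, red, green, blue; 420x560 float32, m along the optical axis (not along the pixel's ray), 0 where there is no reading.
- robot.get_calibration(name): a dict with "fx", "fy", "cx", "cy" (pixels), "world_to_cam" (4x4, takes a point from world to camera coordinates). Camera axes: x right, y down, z forward; pixel columns grow to the right and rows downward; lengths in m; the calibration is good to about 2 mm. The wrist camera is an equidistant fisheye: a pixel r from the principal point sees the ray r / f radians off the axis. A picture is of the moment at which its call begins: read the wrist's pose just before it. get_calibration takes no time and is no camera call; for the wrist camera it gives the pose at the moment of the call.
- robot.sign_off(): hands the job in, once; it reports no verdict.
The state is a dict: "time": time; "joints": joint angles; "qvel": joint speeds; "effort": joint torques, N m; "position": TCP position; "eef_rot": TCP orientation; "wrist_force": force on the tool from outside, world axes, zero at the start; "wrist_torque": the same for the moment, N m; "gripper_width": finger opening in m.
Only numpy, scipy, OpenCV 4.12 (cv2) and the standard library are available. Lean on these libraries where they do the work, as an engineer would, in place of code of your own. Each camera call takes 0.05 s, during which the arm holds its last target. There are 200 camera calls.

## Working session

There is one attempt and no reset: what is moved stays moved. The work goes in short steps, Python scripts to look and compute and a shell command to move; the robot and the scene stay as the last step left them, time stands still between calls to the robot, and variables do not carry over. Pictures are saved under pics/ and viewed, about 8 in all and at most 12, crops included, and the job is handed in when it is done.

```bash
mkdir -p pics; ls
cat > h.py <<'E'
from cell import robot
import numpy as np, cv2
from scipy.spatial.transform import Rotation as R
def cal(n):
    c=robot.get_calibration(n); return c
def ray(c,u,v,fish=False):
    x=(u-c['cx'])/c['fx'];y=(v-c['cy'])/c['fy']
    if fish:
        r=np.hypot(x,y); d=np.array([x/r*np.sin(r),y/r*np.sin(r),np.cos(r)]) if r>1e-9 else np.array([0,0,1.])
    else: d=np.array([x,y,1.])
    T=np.linalg.inv(np.array(c['world_to_cam'])); return T[:3,3],T[:3,:3]@d
def onz(c,u,v,z,fish=False):
    o,d=ray(c,u,v,fish); return o+d*(z-o[2])/d[2]
def tool():
    o=robot.get_obs(); q=o['eef_rot']; return np.array(o['position']),R.from_quat([q[1],q[2],q[3],q[0]])
E
python3 - <<'E'
from h import *
o=robot.get_obs();print({k:np.round(v,3) for k,v in o.items()});print(robot.grasp_offset)
p,r=tool();print(r.as_matrix().round(3))
for n in('top','side','wrist'):
    c=cal(n);im,d=robot.get_image(n);np.savez('pics/'+n,im=im,d=d);print(n,c['fx'],c['cx'],c['cy'],np.linalg.inv(np.array(c['world_to_cam'])).round(3).tolist())
    cv2.imwrite(f'pics/{n}0.png',im[:,:,::-1])
E
```

```text
pics
{'time': np.float64(0.0), 'joints': array([-1.255,  0.577,  0.025,  1.438, -0.015,  1.129, -0.057]), 'qvel': array([-0.001, -0.001,  0.001, -0.001, -0.   ,  0.002, -0.   ]), 'effort': array([-1.0000e-03, -7.6576e+01,  2.2500e+00, -2.8597e+01,  1.5000e-02,
        1.3000e-02,  0.0000e+00]), 'position': array([0.263, 0.621, 0.303]), 'eef_rot': array([-0.692,  0.694, -0.14 ,  0.14 ]), 'wrist_force': array([ 0.133, -0.274,  0.354]), 'wrist_torque': array([-0.02 ,  0.012, -0.009]), 'gripper_width': np.float64(0.085)}
0.0539
[[ 0.921 -0.001  0.389]
 [-0.389 -0.002  0.921]
 [ 0.    -1.    -0.002]]
top 543.3400460539156 276.38980738591033 222.533142135622 [[0.017, -0.997, 0.076, 0.481], [-1.0, -0.015, 0.023, -0.063], [-0.021, -0.077, -0.997, 1.208], [0.0, 0.0, 0.0, 1.0]]
side 389.40162291332325 274.12535357645254 206.00989292243906 [[0.795, -0.458, 0.399, 0.185], [-0.607, -0.603, 0.518, -0.534], [0.003, -0.653, -0.757, 0.785], [0.0, 0.0, 0.0, 1.0]]
wrist 325.19226210127806 269.9653759486316 206.4704130197208 [[0.39, 0.874, 0.289, 0.188], [0.921, -0.369, -0.124, 0.654], [-0.002, 0.315, -0.949, 0.375], [0.0, 0.0, 0.0, 1.0]]
```

View pics/top0.png

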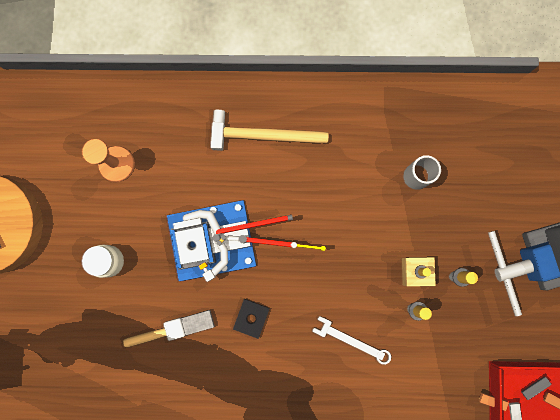

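View pics/side0.png

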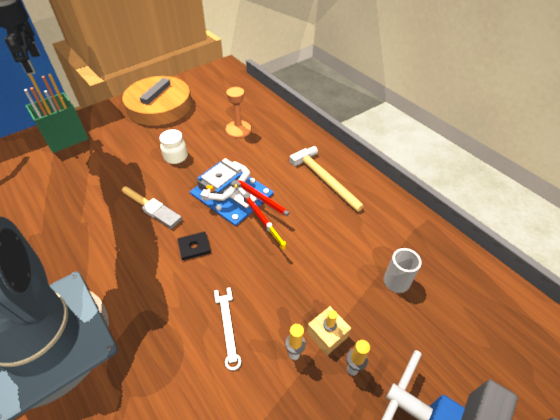

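Run:
```python
from h import *
d=np.load('pics/top.npz');im=d['im'];D=d['d'];c=cal('top')
a=cv2.resize(im[190:290,160:340],None,fx=4.4,fy=4.4,interpolation=cv2.INTER_CUBIC)
s=np.load('pics/side.npz')['im']
b=cv2.resize(im[250:325,395:485],(264,220));b2=cv2.resize(s[300:385,275:380],(272,220))
o=np.zeros((600-0,800,3),np.uint8);h=a.shape[0];o[:370]=0;a=cv2.resize(a,(666,370));o[:370,:666]=a;o[375:595,:264]=b;o[375:595,280:552]=b2
cv2.imwrite('pics/crop1.png',o[:,:,::-1])
hsv=cv2.cvtColor(im,cv2.COLOR_RGB2HSV)
def comp(lo,hi,box,name,z):
    u0,v0,u1,v1=box;m=np.zeros(hsv.shape[:2],np.uint8);m[v0:v1,u0:u1]=cv2.inRange(hsv[v0:v1,u0:u1],lo,hi)
    n,l,st,ce=cv2.connectedComponentsWithStats(m)
    for i in range(1,n):
        if st[i,4]<12: continue
        ys,xs=np.nonzero(l==i);f=cv2.fitLine(np.c_[xs,ys].astype(np.float32),cv2.DIST_L2,0,.01,.01).ravel()
        t=(xs-f[2])*f[0]+(ys-f[3])*f[1]
        e=[onz(c,f[2]+k*f[0],f[3]+k*f[1],z)[:2].round(4).tolist() for k in(t.min(),t.max())]
        zz=np.median(D[l==i]); 
        print(name,st[i].tolist(),ce[i].round(1),'ends',e,'cen',onz(c,*ce[i],z).round(4)[:2],'d',zz.round(3))
comp((0,150,100),(8,255,255),(215,200,310,260),'red',.056)
comp((24,150,120),(34,255,255),(290,230,340,260),'yel',.055)
comp((24,150,120),(34,255,255),(395,250,485,325),'brass',.097)
comp((0,0,0),(180,255,70),(178,225,205,262),'dark',.053)
for n,u,v in(('plate',191,236),('holder',410,262),('brassH',424,272),('b2',468,277),('b3',425,311)):
    o,r=ray(c,u,v);print(n,(o+r*D[v,u]).round(4))
```

```text
red [216, 216, 72, 18, 375] [253.2 224.3] ends [[0.5483, 0.092], [0.5807, -0.06]] cen [0.5652 0.0125] d 1.158
red [246, 237, 46, 10, 225] [268.6 241.7] ends [[0.5336, 0.0276], [0.5239, -0.0681]] cen [ 0.5287 -0.0211] d 1.154
yel [297, 244, 29, 7, 79] [312.2 246.7] ends [[0.5229, -0.0812], [0.5168, -0.1407]] cen [ 0.5196 -0.1137] d 1.151
brass [422, 268, 9, 8, 55] [426.3 271.7] ends [[0.4671, -0.3362], [0.475, -0.3497]] cen [ 0.4712 -0.3433] d 1.101
brass [466, 272, 12, 12, 105] [471.2 277.6] ends [[0.4719, -0.4317], [0.4498, -0.4353]] cen [ 0.4609 -0.4335] d 1.072
brass [419, 308, 12, 12, 106] [425.  313.2] ends [[0.3806, -0.3316], [0.3953, -0.3493]] cen [ 0.3878 -0.3403] d 1.069
dark [188, 242, 4, 6, 14] [189.6 244.8] ends [[0.5248, 0.1493], [0.5144, 0.146]] cen [0.5195 0.1476] d 1.188
plate [0.5382 0.1448 0.0547]
holder [ 0.4907 -0.3222  0.0443]
brassH [ 0.4705 -0.3386  0.0973]
b2 [ 0.4625 -0.4179  0.1248]
b3 [ 0.3942 -0.3343  0.1211]
```

View pics/crop1.png

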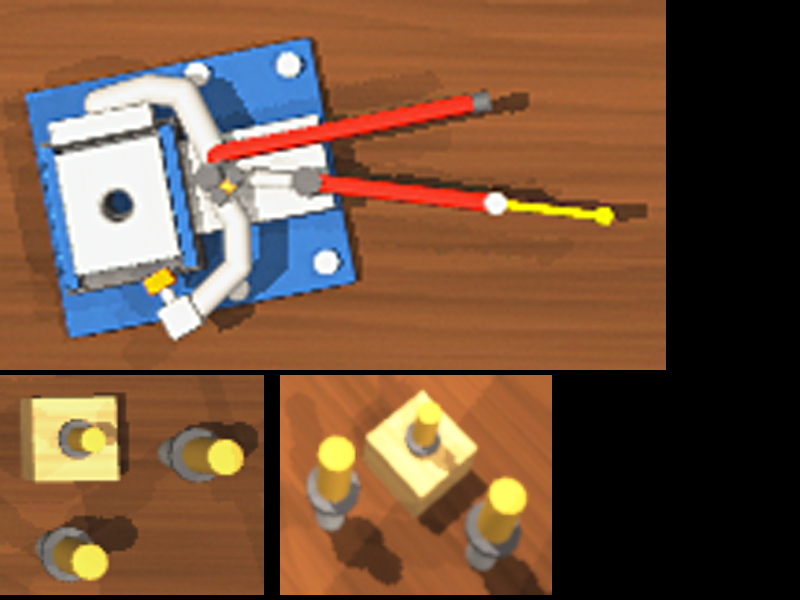

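The wooden holder holds the pin wanted: brass tip at (426,272), top 97 mm up. The two look-alike pins at (471,278) and (425,313) stand loose on the bench with tops near 122 mm. The black plate at (252,318) is another look-alike, and the steel plate on the jig has its hole at (190,245). The fixed handle is the upper red bar. The moving handle is the lower one, with the yellow lever at (312,247).

```bash
cat >> h.py <<'E'
def plan(x,y,z,phi):
    """row numbers to bring TCP to x,y,z, pointing down, tool z at phi deg"""
    p,r=tool();f=np.radians(phi);zt=np.array([np.cos(f),np.sin(f),0]);yt=np.array([0,0,-1.]);xt=np.cross(yt,zt)
    q=R.from_matrix(np.c_[xt,yt,zt]);o=robot.get_obs()
    print('at',p.round(4),'phi',np.degrees(np.arctan2(*r.as_matrix()[[1,0],2])).round(1),'rot',(r.inv()*q).as_rotvec().round(3),'cm',(r.inv().apply(np.array([x,y,z])-p)*100).round(2),'F',np.round(o['wrist_force'],1),'w',round(float(o['gripper_width']),4),'t',round(float(o['time']),2),'j7',round(float(o['joints'][6]),2))
E
python3 -c "
from h import *
plan(.555,-.027,.22,12)"
```

```text
at [0.2626 0.6216 0.3032] phi 67.1 rot [0.001 0.962 0.001] cm [ 52.18   8.39 -48.35] F [-0.3  0.5  0.3] w 0.0854 t 0.15 j7 -0.06
```

```bash
python3 -m handwheel '[[0,0.06,0,3,0,-2.8,0],[0,0.12,0,6,0,-5.6,0],[0,0.18,0,9,0,-8.4,0],[0,0.24,0,12,0.4,-11.2,0],[0,0.3,0,15,1,-14,0],[0,0.36,0,18,1.6,-16.8,0],[0,0.42,0,21,2.2,-19.5,0],[0,0.48,0,24,2.8,-22.3,0],[0,0.54,0,27,3.4,-25,0],[0,0.6,0,30,4,-27.8,0],[0,0.66,0,33,4.6,-30.6,0],[0,0.72,0,36,5.2,-33.3,0]]' 40; python3 -c "
from h import *
plan(.555,-.027,.22,12)"
```

```text
time: 1.15
position: [0.4649, 0.1726, 0.2515]
eef_rot: [-0.598, 0.599, -0.376, 0.377]
wrist_force: [1.1, 0.1, -1.3]
gripper_width: 0.0853
at [0.4649 0.1726 0.2515] phi 25.7 rot [0.001 0.239 0.001] cm [21.89  3.17 -0.53] F [ 1.1  0.1 -1.3] w 0.0853 t 1.15 j7 0.15
```

```bash
python3 -m handwheel '[[0,0.05,0,3.6,0.5,-0.1,0],[0,0.1,0,7.2,1,-0.2,0],[0,0.15,0,10.8,1.5,-0.3,0],[0,0.2,0,14.4,2,-0.4,0],[0,0.24,0,18,2.6,-0.5,0],[0,0.24,0,21.9,3.2,-0.5,0],[0,0.24,0,21.9,3.2,-0.5,0]]'
python3 - <<'E'
from h import *
plan(.555,-.027,.22,12)
c=cal('wrist');im,D=robot.get_image('wrist');np.savez('pics/w1',im=im,d=D)
cv2.imwrite('pics/w1.png',im[:,:,::-1])
hsv=cv2.cvtColor(im,cv2.COLOR_RGB2HSV)
m=cv2.inRange(hsv,(0,150,100),(8,255,255))
n,l,st,ce=cv2.connectedComponentsWithStats(m)
for i in range(1,n):
    if st[i,4]<80: continue
    ys,xs=np.nonzero(l==i);P=np.array([onz(c,u,v,.056,True)[:2] for u,v in zip(xs,ys)])
    f=cv2.fitLine(P.astype(np.float32),cv2.DIST_L2,0,.01,.0001).ravel();t=(P-f[2:])@f[:2]
    print(st[i].tolist(),'line',f.round(4),(f[2:]+t.min()*f[:2]).round(4),(f[2:]+t.max()*f[:2]).round(4),'wid',np.percentile(abs((P-f[2:])@[-f[1],f[0]]),98))
E
```

```text
time: 1.73
position: [0.557, -0.0354, 0.2191]
eef_rot: [-0.546, 0.549, -0.446, 0.449]
wrist_force: [-0.3, 0.0, 0.8]
gripper_width: 0.0855
at [ 0.557  -0.0354  0.2191] phi 11.4 rot [ 0.    -0.01   0.006] cm [-0.86 -0.1  -0.03] F [-0.3  0.   0.8] w 0.0855 t 1.73 j7 0.39
[286, 38, 18, 204, 2929] line [ 0.2078 -0.9782  0.5651  0.0157] [0.5487 0.0932] [ 0.5806 -0.0573] wid 0.005802804625458262
[215, 121, 47, 121, 1894] line [ 0.1016  0.9948  0.5289 -0.0179] [ 0.5238 -0.0674] [0.5336 0.0282] wid 0.005818287243511015
[0, 378, 24, 35, 541] line [ 0.5115  0.8593  0.1925 -0.4461] [ 0.1475 -0.5217] [ 0.2279 -0.3866] wid 0.020070678246686503
```

View pics/w1.png

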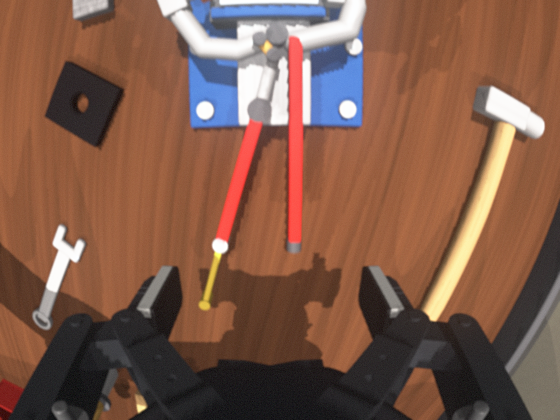

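The wrist view shows both red handles between the open fingers: the fixed one from (296,40) to (294,240), the moving one from (258,115) to (221,240). Ray-cast ends agree with the top view to about 1–2 mm.

```bash
python3 -c "
from h import *
plan(.5555,-.0253,.14,12)"; python3 -m handwheel '[[0,-0.01,0.006,-1.0,0,-0.1,0],[0,-0.01,0.006,-1.0,0,-0.1,0],[0,-0.01,0.006,-1.0,3,-0.1,0],[0,-0.01,0.006,-1.0,6,-0.1,0],[0,-0.01,0.006,-1.0,8,-0.1,0],[0,-0.01,0.006,-1.0,8,-0.1,0],[0,-0.01,0.006,-1.0,8,-0.1,0]]';python3 -c "
from h import *
plan(.5555,-.0253,.1,12)"
```

```text
at [ 0.5559 -0.0317  0.2191] phi 11.5 rot [ 0.001 -0.008  0.003] cm [-0.66  7.91  0.1 ] F [-1.   1.3  0.7] w 0.0854 t 1.78 j7 0.39
time: 2.37
position: [0.5522, -0.0208, 0.1389]
eef_rot: [-0.55, 0.551, -0.446, 0.442]
wrist_force: [-0.5, -0.7, -0.3]
gripper_width: 0.0851
at [ 0.5522 -0.0208  0.1389] phi 12.2 rot [ 0.003  0.004 -0.004] cm [0.52 3.89 0.24] F [-0.5 -0.7 -0.3] w 0.0851 t 2.37 j7 0.43
```

```bash
python3 -m handwheel '[[0,0,0,0.5,0,0.2,0],[0,0,0,0.5,1,0.2,0],[0,0,0,0.5,2,0.2,0],[0,0,0,0.5,3,0.2,0],[0,0,0,0.5,3.9,0.2,0],[0,0,0,0.5,3.9,0.2,0],[0,0,0,0.5,3.9,0.2,0],[0,0,0,0.5,3.9,0.2,0]]';python3 -c "
from h import *
plan(.5604,-.0243,.1,12)"
```

```text
time: 3.03
position: [0.5551, -0.0253, 0.0998]
eef_rot: [-0.55, 0.551, -0.446, 0.442]
wrist_force: [-0.1, -0.2, -0.1]
gripper_width: 0.0858
at [ 0.5551 -0.0253  0.0998] phi 12.2 rot [ 0.003  0.004 -0.004] cm [ 0.02 -0.02  0.54] F [-0.1 -0.2 -0.1] w 0.0858 t 3.03 j7 0.46
```

```bash
python3 -m handwheel '[[0,0,0,0,0,0.25,30],[0,0,0,0,0,0.5,60],[0,0,0,0,0,0.5,80],[0,0,0,0,0,0.5,100],[0,0,0,0,0,0.5,120],[0,0,0,0,0,0.5,130],[0,0,0,0,0,0.5,130]]' 60;python3 -c "
from h import *
plan(.5604,-.0243,.1,12)"
```

```text
time: 3.62
position: [0.5598, -0.0247, 0.1001]
eef_rot: [-0.55, 0.551, -0.446, 0.442]
wrist_force: [-2.3, -1.8, -0.6]
gripper_width: 0.0417
at [ 0.5598 -0.0247  0.1001] phi 12.2 rot [ 0.004  0.003 -0.003] cm [-0.03  0.01  0.07] F [-2.3 -1.8 -0.6] w 0.0417 t 3.62 j7 0.46
```

```bash
python3 -m handwheel '[[0,0,0,0,0,0,140],[0,0,0,0,0,0,148],[0,0,0,0,0,0,156],[0,0,0,0,0,0,165],[0,0,0,0,0,0,175],[0,0,0,0,0,0,175],[0,0,0,0,0,0,175]]' 60;python3 -c "
from h import *
plan(.5604,-.0243,.1,12)"
```

```text
time: 4.2
position: [0.5613, -0.0245, 0.1009]
eef_rot: [0.551, -0.55, 0.445, -0.443]
wrist_force: [1.5, -0.0, 5.0]
gripper_width: 0.0346
at [ 0.5613 -0.0245  0.1009] phi 12.2 rot [ 0.     0.004 -0.003] cm [-0.04  0.09 -0.08] F [ 1.5 -0.   5. ] w 0.0346 t 4.2 j7 0.46
```

```bash
python3 -m handwheel '[[0,0,0,0,0,0,120],[0,0,0,0,0,0,60],[0,0,0,0,0,0,0],[0,0,0,0,0,0,0],[0,0,0,0,-2,0,0],[0,0,0,0,-5,0,0],[0,0,0,-1,-9,0,0],[0,0,0,-3,-13,0,0],[0,0,0,-6,-15,0,0],[0,0,0,-8,-15,0,0],[0,0,0,-8,-15,0,0],[0,0,0,-8,-15,0,0]]' 60;python3 - <<'E'
from h import *
plan(.488,-.36,.25,-36)
c=cal('wrist');im,D=robot.get_image('wrist');np.savez('pics/w2',im=im,d=D)
cv2.imwrite('pics/w2.png',im[:,:,::-1])
E
```

```text
time: 5.2
position: [0.5442, 0.0547, 0.2513]
eef_rot: [0.552, -0.55, 0.444, -0.442]
wrist_force: [0.2, -0.9, -0.3]
gripper_width: 0.0855
at [0.5442 0.0547 0.2513] phi 12.4 rot [ 0.002  0.844 -0.003] cm [ 3.930e+01  1.000e-02 -1.438e+01] F [ 0.2 -0.9 -0.3] w 0.0855 t 5.2 j7 0.24
```

View pics/w2.png

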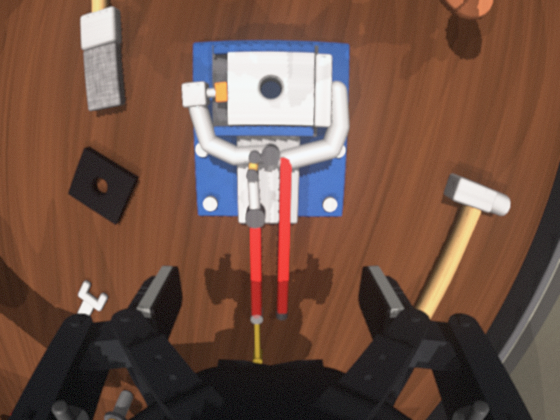

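The handles are now parallel and the orange pad presses the plate onto its stop, with the plate hole at (271,88). I'll measure the hole, then go to the pin.

```bash
python3 - <<'E'
from h import *
c=cal('wrist');w=np.load('pics/w2.npz');g=cv2.cvtColor(w['im'],cv2.COLOR_RGB2GRAY)
m=np.zeros_like(g);m[70:106,250:295]=(g[70:106,250:295]<120)
n,l,st,ce=cv2.connectedComponentsWithStats(m)
for i in range(1,n):
    if st[i,4]>30: print(st[i],ce[i],onz(c,*ce[i],.053,True))
E
python3 -m handwheel '[[0,0.07,0,3.5,0,-1.3,0],[0,0.14,0,7,0,-2.6,0],[0,0.21,0,10.5,0,-3.9,0],[0,0.28,0,14,0,-5.2,0],[0,0.35,0,17.5,0,-6.5,0],[0,0.42,0,21,0,-7.8,0],[0,0.49,0,24.5,0,-9,0],[0,0.56,0,28,0,-10.2,0],[0,0.63,0,31.5,0,-11.5,60],[0,0.7,0,35,0,-12.8,60],[0,0.77,0,37.5,0,-13.7,60],[0,0.84,0,39,0,-14.3,60]]'
python3 -m handwheel '[[0,0,0,0,0,0,60],[0,0,0,0,0,0,60]]'
python3 - <<'E'
from h import *
plan(.4705,-.3425,.2,-36)
c=cal('wrist');im,D=robot.get_image('wrist');np.savez('pics/w3',im=im,d=D)
cv2.imwrite('pics/w3.png',im[:,:,::-1])
hsv=cv2.cvtColor(im,cv2.COLOR_RGB2HSV);m=cv2.inRange(hsv,(24,130,110),(34,255,255))
n,l,st,ce=cv2.connectedComponentsWithStats(m)
for i in range(1,n):
    if st[i,4]>60: print(st[i],ce[i].round(1),onz(c,*ce[i],.097,True).round(4))
E
```

```text
[260  77  22  22 368] [270.4701087   87.30978261] [0.52437294 0.14571865 0.053     ]
time: 6.25
position: [0.4845, -0.3635, 0.2496]
eef_rot: [0.318, -0.32, 0.632, -0.631]
wrist_force: [-0.5, 0.6, 0.4]
gripper_width: 0.065
time: 6.42
position: [0.4825, -0.3658, 0.2487]
eef_rot: [0.316, -0.32, 0.632, -0.631]
wrist_force: [-0.7, 0.4, 0.1]
gripper_width: 0.0652
at [ 0.4825 -0.3658  0.2487] phi -36.6 rot [ 0.004 -0.01   0.004] cm [-1.18  4.87 -2.33] F [-0.7  0.4  0.1] w 0.0652 t 6.42 j7 0.29
```

View pics/w3.png

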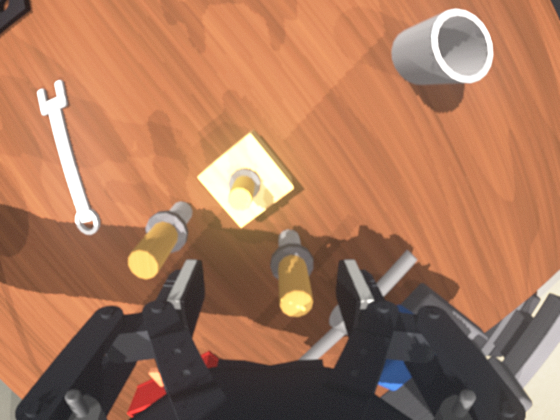

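The holder pin's tip shows near (241,197) with the holder round it. The two larger pins stand at (143,262) and (295,302), clear of the approach.

Run:
```python
from h import *
c=cal('wrist');im=np.load('pics/w3.npz')['im']
print('tip',onz(c,240.5,197,.097,True),'grip foot',onz(c,244.5,183,.058,True))
k=np.array([onz(c,u,v,.045,True)[:2] for u,v in((250,132),(295,187),(242,228),(198,181))]);print(k.round(4).tolist(),k.mean(0))
cv2.imwrite('pics/w3c.png',cv2.resize(im[120:240,180:310],None,fx=4.5,fy=4.5,interpolation=cv2.INTER_CUBIC)[:,:,::-1])
```

```text
tip [ 0.47377599 -0.33940258  0.097     ] grip foot [ 0.47384528 -0.33896368  0.058     ]
[[0.5018, -0.3083], [0.5044, -0.3701], [0.4431, -0.3731], [0.4388, -0.3147]] [ 0.47204256 -0.3415607 ]
```

View pics/w3c.png

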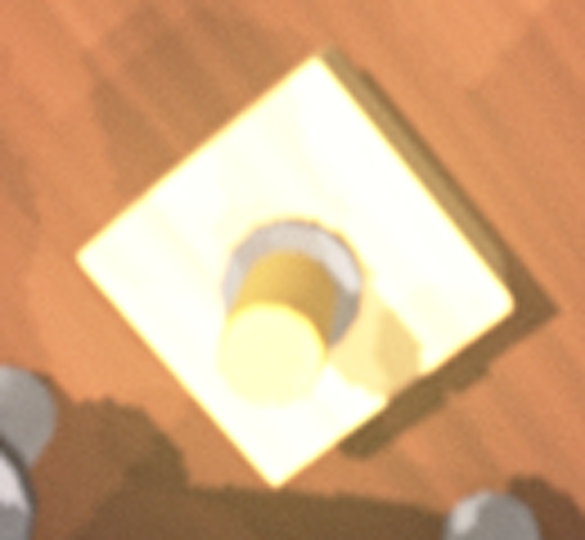

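```bash
python3 -c "
from h import *
plan(.4728,-.3408,.17,-36)"; python3 -m handwheel '[[0,0,0,-1.3,2,-2.7,60],[0,0,0,-1.3,5,-2.7,70],[0,0,0,-1.3,7.5,-2.7,70],[0,0,0,-1.3,7.5,-2.7,70],[0,0,0,-1.3,7.5,-2.7,70],[0,0,0,-1.3,7.5,-2.7,70]]';python3 -c "
from h import *
plan(.4728,-.3408,.137,-36)"
```

```text
at [ 0.4835 -0.364   0.2488] phi -36.4 rot [ 0.004 -0.007  0.003] cm [-1.26  7.88 -2.2 ] F [ 0.4  0.6 -0.1] w 0.0652 t 6.47 j7 0.29
time: 6.97
position: [0.4697, -0.3374, 0.175]
eef_rot: [0.318, -0.321, 0.632, -0.63]
wrist_force: [-0.1, -0.2, -0.3]
gripper_width: 0.0622
at [ 0.4697 -0.3374  0.175 ] phi -36.3 rot [ 0.003 -0.006  0.003] cm [0.08 3.8  0.46] F [-0.1 -0.2 -0.3] w 0.0622 t 6.97 j7 0.33
```

```bash
python3 -m handwheel '[[0.003,0,0.003,0.1,0.5,0.4,70],[0.003,0,0.003,0.1,1.5,0.45,70],[0.003,0,0.003,0.1,2.5,0.45,70],[0.003,0,0.003,0.1,3.4,0.45,70],[0.003,0,0.003,0.1,3.8,0.45,70],[0.003,0,0.003,0.1,3.8,0.45,70],[0.003,0,0.003,0.1,3.8,0.45,70]]' 60;python3 -c "
from h import *
plan(.4728,-.3408,.137,-36)"
```

```text
time: 7.55
position: [0.4724, -0.3409, 0.1366]
eef_rot: [0.319, -0.319, 0.631, -0.631]
wrist_force: [0.5, -0.6, 0.2]
gripper_width: 0.0618
at [ 0.4724 -0.3409  0.1366] phi -36.4 rot [ 0.001 -0.006 -0.   ] cm [-0.04 -0.04  0.03] F [ 0.5 -0.6  0.2] w 0.0618 t 7.55 j7 0.37
```

```bash
python3 -m handwheel '[[0,0,0,0,0,0,120],[0,0,0,0,0,0,160],[0,0,0,0,0,0,190],[0,0,0,0,0,0,220],[0,0,0,0,0,0,230],[0,0,0,0,0,0,230],[0,0,0,0,0,0,230]]' 60;python3 -c "
from h import *
plan(.4728,-.3408,.137,-36)"
```

```text
time: 8.13
position: [0.4725, -0.3411, 0.137]
eef_rot: [0.319, -0.319, 0.631, -0.631]
wrist_force: [-1.2, 1.1, 6.3]
gripper_width: 0.0164
at [ 0.4725 -0.3411  0.137 ] phi -36.4 rot [ 0.    -0.006 -0.   ] cm [-0.04 -0.    0.  ] F [-1.2  1.1  6.3] w 0.0164 t 8.13 j7 0.37
```

```bash
python3 -m handwheel '[[0,0,0,0,-1,0,230],[0,0,0,0,-2,0,230],[0,0,0,0,-3,0,230],[0,0,0,0,-4,0,230],[0,0,0,0,-5,0,230],[0,0,0,0,-7,0,230],[0,0,0,0,-9,0,230],[0,0,0,0,-11,0,230],[0,0,0,0,-11.3,0,230],[0,0,0,0,-11.3,0,230]]' 80;python3 -c "
from h import *
plan(.524,.1462,.25,12)"
```

```text
time: 8.97
position: [0.4729, -0.3415, 0.2516]
eef_rot: [-0.32, 0.318, -0.63, 0.632]
wrist_force: [0.8, -0.9, -1.7]
gripper_width: 0.0164
at [ 0.4729 -0.3415  0.2516] phi -36.3 rot [-0.003 -0.844  0.   ] cm [-42.31   0.14 -24.79] F [ 0.8 -0.9 -1.7] w 0.0164 t 8.97 j7 0.28
```

```bash
python3 -m handwheel '[[0,-0.06,0,-3,0,-1.7,230],[0,-0.13,0,-6.3,0,-3.7,230],[0,-0.2,0,-9.6,0,-5.7,230],[0,-0.27,0,-12.9,0,-7.6,230],[0,-0.34,0,-16.2,0,-9.5,230],[0,-0.4,0,-19.5,0,-11.4,230],[0,-0.46,0,-22.8,0,-13.3,230],[0,-0.52,0,-26.1,0,-15.3,230],[0,-0.58,0,-29.4,0,-17.2,230],[0,-0.65,0,-32.7,0,-19.2,230],[0,-0.72,0,-36,0,-21.1,230],[0,-0.78,0,-38.5,0,-22.6,230]]'; python3 -c "
from h import *
plan(.524,.1462,.25,12)"
```

```text
time: 9.97
position: [0.5184, 0.1062, 0.2504]
eef_rot: [0.537, -0.536, 0.46, -0.461]
wrist_force: [0.6, -0.6, -0.8]
gripper_width: 0.0158
at [0.5184 0.1062 0.2504] phi 8.7 rot [-0.001 -0.058  0.   ] cm [-3.87  0.04  1.16] F [ 0.6 -0.6 -0.8] w 0.0158 t 9.97 j7 0.08
```

```bash
python3 -m handwheel '[[0,-0.06,0,-3,0,1.0,230],[0,-0.06,0,-3.9,0.5,1.2,230],[0,-0.06,0,-3.9,2,1.2,230],[0,-0.06,0,-3.9,4,1.2,230],[0,-0.06,0,-3.9,5,1.2,230],[0,-0.06,0,-3.9,5,1.2,230],[0,-0.06,0,-3.9,5,1.2,230],[0,-0.06,0,-3.9,5,1.2,230]]'
python3 - <<'E'
from h import *
plan(.524,.1462,.19,12)
c=cal('wrist');im,D=robot.get_image('wrist');s,_=robot.get_image('side')
print('side cal hole px')
cs=cal('side');W=np.array(cs['world_to_cam'])
for P in((.5243,.146,.053),(.5243,.146,.065)):
    q=W@np.r_[P,1];print(cs['fx']*q[0]/q[2]+cs['cx'],cs['fy']*q[1]/q[2]+cs['cy'])
cv2.imwrite('pics/s4.png',s[:,:,::-1]); np.savez('pics/4',im=im,s=s)
a=cv2.resize(im[0:300,130:430],(560,560));b=cv2.resize(s[110:230,170:290],(240,240),interpolation=cv2.INTER_CUBIC)
o=np.zeros((560,800,3),np.uint8);o[:,:560]=a;o[:240,560:]=b;cv2.imwrite('pics/c4.png',o[:,:,::-1])
E
```

```text
time: 10.63
position: [0.5247, 0.1462, 0.2009]
eef_rot: [0.55, -0.55, 0.444, -0.445]
wrist_force: [-0.3, -0.1, -1.6]
gripper_width: 0.016
at [0.5247 0.1462 0.2009] phi 12.1 rot [-0.001  0.002  0.   ] cm [-0.01  1.09 -0.07] F [-0.3 -0.1 -1.6] w 0.016 t 10.63 j7 0.1
side cal hole px
219.6833830468704 173.34724568532096
219.21888184770245 170.10190968639685
```

View pics/c4.png

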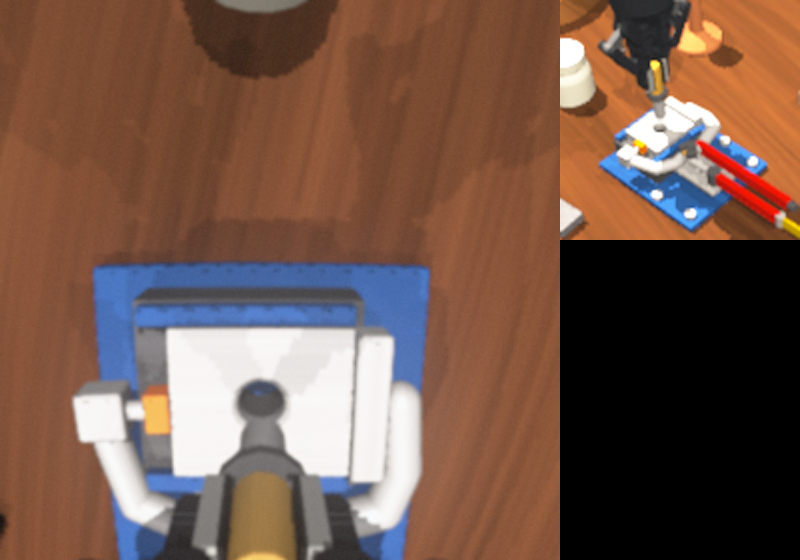

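Run:
```python
from h import *
c=cal('wrist');p,r=tool();print('hole',onz(c,269.8,214.8,.053,True),'tcp',p.round(4))
# plate edges along jig y at hole row
for u,v in((219.5,216),(320,214)):print('edge',onz(c,u,v,.053,True).round(4))
W=np.array(c['world_to_cam'])
def px(P):
    q=W@np.r_[P,1];t=np.arctan2(np.hypot(q[0],q[1]),q[2]);k=t/np.hypot(q[0],q[1]);return (c['cx']+c['fx']*k*q[0],c['cy']+c['fy']*k*q[1])
for d in(.128,.122,.088):
    u,v=px(p+r.apply([0,d,0]));print(d,'crop px',(u-130)*1.8667,v*1.8667)
```

```text
hole [0.52454987 0.14879689 0.053     ] tcp [0.5249 0.1464 0.2013]
edge [0.4891 0.1402 0.053 ]
edge [0.56   0.1569 0.053 ]
0.128 crop px 261.4024078515467 426.663619123545
0.122 crop px 261.4025471336819 433.2269030870078
0.088 crop px 261.40323028789686 478.010815477303
```

Run:
```python
from h import *
w=np.load('pics/4.npz');im=w['im'];s=w['s']
a=cv2.resize(im[195:285,230:310],None,fx=6,fy=6,interpolation=cv2.INTER_CUBIC);b=cv2.resize(s[135:190,200:240],None,fx=7.5,fy=7.5,interpolation=cv2.INTER_CUBIC)
o=np.zeros((540,790,3),np.uint8);o[:,:480]=a;o[:b.shape[0],485:485+b.shape[1]]=b;cv2.imwrite('pics/c5.png',o[:,:,::-1])
c=cal('wrist');p,r=tool();W=np.array(c['world_to_cam']);cs=cal('side');S=np.array(cs['world_to_cam'])
def px(P):
    q=W@np.r_[P,1];t=np.arctan2(np.hypot(q[0],q[1]),q[2]);k=t/np.hypot(q[0],q[1]);return (c['cx']+c['fx']*k*q[0]-230)*6,(c['cy']+c['fy']*k*q[1]-195)*6
def ps(P):
    q=S@np.r_[P,1];return (cs['fx']*q[0]/q[2]+cs['cx']-200)*7.5+485,(cs['fy']*q[1]/q[2]+cs['cy']-135)*7.5
for d in(.128,.088,.082,.042):print(d,np.round(px(p+r.apply([0,d,0]))),np.round(ps(p+r.apply([0,d,0]))))
```

```text
0.128 [240. 201.] [628. 244.]
0.088 [240. 366.] [616. 159.]
0.082 [240. 397.] [614. 146.]
0.042 [240. 660.] [600.  55.]
```

View pics/c5.png

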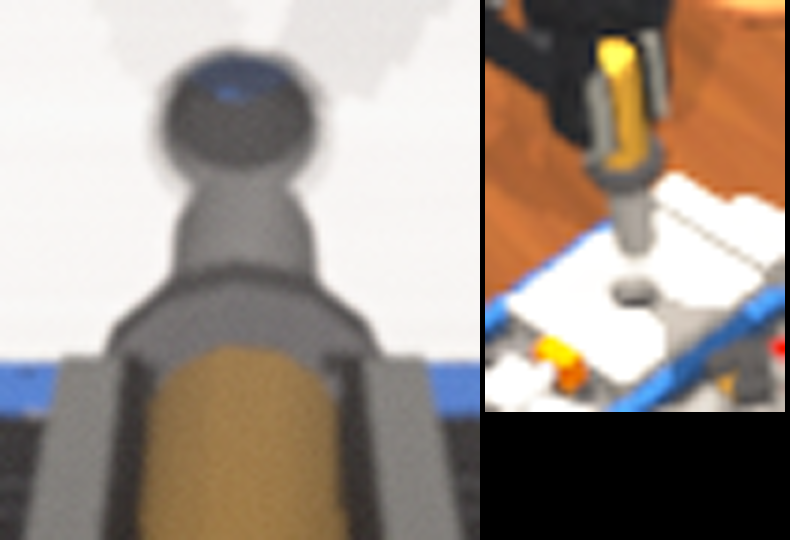

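Run:
```python
from h import *
from scipy.optimize import least_squares
p,r=tool();o=robot.get_obs()
def cf(P,rad):
    f=lambda q:np.hypot(P[:,0]-q[0],P[:,1]-q[1])-(rad if rad else q[2])
    s=least_squares(f,np.r_[P.mean(0),.009],loss='soft_l1',f_scale=.0005);return s.x,np.std(s.fun)
for n in('wrist','side','top'):
    c=cal(n);im,D=robot.get_image(n);np.savez('pics/5'+n,im=im,d=D)
    vv,uu=np.mgrid[:420,:560];x=(uu-c['cx'])/c['fx'];y=(vv-c['cy'])/c['fy']
    if n=='wrist':
        t=np.hypot(x,y);k=np.tan(t)/np.maximum(t,1e-9);x,y=x*k,y*k
    T=np.linalg.inv(np.array(c['world_to_cam']));P=np.stack([x*D,y*D,D],-1)@T[:3,:3].T+T[:3,3]
    d=np.hypot(*(P[...,:2]-p[:2]).transpose(2,0,1))
    pl=(d<.03)&(d>.014)&(abs(P[...,2]-.053)<.006);print(n,'plate z',np.median(P[...,2][pl]) if pl.any() else None,pl.sum())
    for lo,hi,rad,nm in((.081,.108,.008,'shank'),(.124,.15,.009,'grip'),(.113,.117,.014,'collar')):
        m=(D>0)&(d<.013+.008*(rad>.01))&(P[...,2]>lo)&(P[...,2]<hi)
        if m.sum()>8:
            q,e=cf(P[m][:,:2],rad);dd=np.r_[q[:2]-p[:2],0];print(nm,m.sum(),q[:2].round(4),'std',e.round(5),'tool off mm',(r.inv().apply(dd)*1000).round(1))
    h=(d<.02)&(P[...,2]<.049)&(P[...,2]>.005)
    if h.sum()>5: print('hole px',h.sum(),uu[h].mean(),vv[h].mean())
    # bright plate boundary
```

```text
wrist plate z 0.054545895136728584 3337
shank 323 [0.5256 0.1445] std 0.00032 tool off mm [2.1 0.  0.3]
grip 933 [0.5254 0.1444] std 0.0009 tool off mm [2.1 0.  0.1]
collar 45 [0.5257 0.144 ] std 0.00023 tool off mm [2.6 0.  0.3]
hole px 437 269.08924485125857 214.2196796338673
side plate z 0.05200035684327281 194
shank 40 [0.5261 0.1429] std 0.00128 tool off mm [3.7 0.  0.4]
grip 27 [0.5265 0.1434] std 0.00079 tool off mm [3.3 0.  0.9]
collar 12 [0.5262 0.1434] std 0.00173 tool off mm [3.3 0.  0.6]
hole px 24 220.125 174.41666666666666
top plate z 0.05268144257071561 266
hole px 22 193.54545454545453 244.54545454545453
```

```bash
python3 -m handwheel '[[0,0,0,-0.2,0,0,230],[0,0,0,-0.4,0.3,-0.03,230],[0,0,0,-0.4,0.8,-0.03,230],[0,0,0,-0.4,1.0,-0.03,230],[0,0,0,-0.4,1.0,-0.03,230],[0,0,0,-0.4,1.0,-0.03,230]]'
python3 - <<'E'
from h import *
plan(.524,.1462,.19,12)
im,D=robot.get_image('wrist');s,_=robot.get_image('side')
a=cv2.resize(im[195:285,230:310],None,fx=6,fy=6,interpolation=cv2.INTER_CUBIC);b=cv2.resize(s[135:190,200:240],None,fx=7.5,fy=7.5,interpolation=cv2.INTER_CUBIC)
o=np.zeros((540,790,3),np.uint8);o[:,:480]=a;o[:b.shape[0],485:485+b.shape[1]]=b;cv2.imwrite('pics/c6.png',o[:,:,::-1])
E
```

```text
time: 11.38
position: [0.5234, 0.1503, 0.1908]
eef_rot: [0.55, -0.55, 0.444, -0.445]
wrist_force: [0.7, -0.1, -1.9]
gripper_width: 0.016
at [0.5234 0.1503 0.1908] phi 12.1 rot [-0.001  0.002  0.   ] cm [ 0.42  0.08 -0.03] F [ 0.7 -0.1 -1.9] w 0.016 t 11.38 j7 0.09
```

View pics/c6.png

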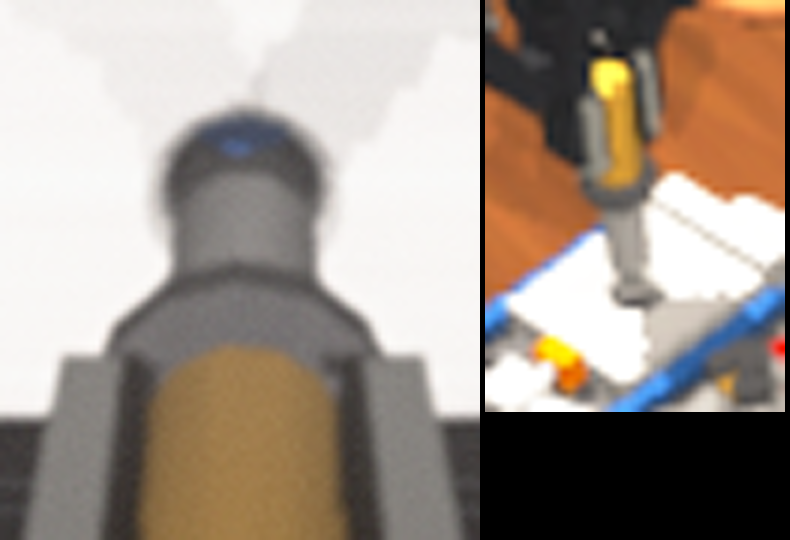

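```bash
python3 -m handwheel '[[0,0,0,0.04,0.3,0,230],[0,0,0,0.04,0.6,0,230],[0,0,0,0.04,0.9,0,230],[0,0,0,0.04,1.2,0,230],[0,0,0,0.04,1.4,0,230],[0,0,0,0.04,1.4,0,230],[0,0,0,0.04,1.4,0,230]]'; python3 -c "
from h import *
plan(.524,.1462,.15,12)"
```

```text
time: 12.07
position: [0.5237, 0.1499, 0.1769]
eef_rot: [0.55, -0.55, 0.444, -0.445]
wrist_force: [0.5, -0.6, -1.2]
gripper_width: 0.0157
at [0.5237 0.1499 0.1769] phi 12.1 rot [-0.002  0.002  0.   ] cm [ 0.37  2.69 -0.05] F [ 0.5 -0.6 -1.2] w 0.0157 t 12.07 j7 0.1
```

```bash
python3 -m handwheel '[[0,0,0,0,0.3,0,230],[0,0,0,0,0.6,0,230],[0,0,0,0,0.9,0,230],[0,0,0,0,1.2,0,230],[0,0,0,0,1.2,0,230],[0,0,0,0,1.2,0,230]]'; python3 -c "
from h import *
plan(.524,.1462,.15,12)"
```

```text
time: 12.57
position: [0.5236, 0.1499, 0.1646]
eef_rot: [0.55, -0.55, 0.444, -0.445]
wrist_force: [0.5, 0.6, -0.8]
gripper_width: 0.0161
at [0.5236 0.1499 0.1646] phi 12.1 rot [-0.001  0.002  0.   ] cm [ 0.37  1.46 -0.04] F [ 0.5  0.6 -0.8] w 0.0161 t 12.57 j7 0.11
```

```bash
python3 -m handwheel '[[0,0,0,0,0.3,0,230],[0,0,0,0,0.6,0,230],[0,0,0,0,0.9,0,230],[0,0,0,0,1.2,0,230],[0,0,0,0,1.5,0,230],[0,0,0,0,1.8,0,230],[0,0,0,0,2.1,0,230],[0,0,0,0,2.1,0,230],[0,0,0,0,2.1,0,230]]'; python3 -c "
from h import *
plan(.524,.1462,.14,12)"
```

```text
time: 13.32
position: [0.5235, 0.1498, 0.1434]
eef_rot: [0.55, -0.55, 0.444, -0.445]
wrist_force: [-0.3, 0.5, -0.9]
gripper_width: 0.0158
at [0.5235 0.1498 0.1434] phi 12.1 rot [-0.001  0.002  0.   ] cm [ 0.37  0.34 -0.03] F [-0.3  0.5 -0.9] w 0.0158 t 13.32 j7 0.12
```

```bash
python3 -m handwheel '[[0,0,0,0,0.1,0,230],[0,0,0,0,0.2,0,230],[0,0,0,0,0.3,0,230],[0,0,0,0,0.3,0,230],[0,0,0,0,0.3,0,230],[0,0,0,0,0.3,0,230]]'; python3 -c "
from h import *
plan(.524,.1462,.14,12)"
```

```text
time: 13.82
position: [0.5237, 0.1498, 0.1411]
eef_rot: [0.55, -0.55, 0.444, -0.445]
wrist_force: [-1.6, -0.1, 7.8]
gripper_width: 0.016
at [0.5237 0.1498 0.1411] phi 12.1 rot [-0.002  0.002  0.   ] cm [ 0.36  0.11 -0.04] F [-1.6 -0.1  7.8] w 0.016 t 13.82 j7 0.13
```

```bash
python3 -m handwheel '[[0,0,0,0,0,0,200],[0,0,0,0,0,0,150],[0,0,0,0,0,0,110],[0,0,0,0,0,0,110],[0,0,0,0,-1.5,0,110],[0,0,0,0,-4,0,110],[0,0,0,0,-7,0,110],[0,0,0,0,-10,0,110],[0,0,0,3,-12,0,150],[0,0,0,6,-12,0,200],[0,0,0,6,-12,0,255],[0,0,0,6,-12,0,255]]'
python3 - <<'E'
from h import *
plan(.579,-.11,.2,12)
c=cal('wrist');im,D=robot.get_image('wrist');p,r=tool()
s,_=robot.get_image('side');np.savez('pics/7',im=im,d=D,s=s)
b=cv2.resize(s[110:260,180:310],None,fx=3,fy=3,interpolation=cv2.INTER_CUBIC);o=np.zeros((450,800,3),np.uint8);o[:,:390]=b;o[:308,390:]=cv2.resize(im,(410,308));cv2.imwrite('pics/c7.png',o[:,:,::-1])
hsv=cv2.cvtColor(im,cv2.COLOR_RGB2HSV)
for nm,lo,hi,z in(('red',(0,150,100),(8,255,255),.056),('yel',(24,130,110),(34,255,255),.055)):
    n,l,st,ce=cv2.connectedComponentsWithStats(cv2.inRange(hsv,lo,hi))
    for i in range(1,n):
        if st[i,4]>60: print(nm,st[i],ce[i].round(1),onz(c,*ce[i],z,True).round(4))
E
```

```text
time: 14.82
position: [0.5363, 0.0892, 0.2615]
eef_rot: [0.55, -0.549, 0.445, -0.446]
wrist_force: [0.4, 1.1, -0.1]
gripper_width: 0.001
at [0.5363 0.0892 0.2615] phi 11.9 rot [-0.002 -0.002  0.001] cm [20.37  6.16  0.05] F [ 0.4  1.1 -0.1] w 0.001 t 14.82 j7 0.17
red [278 194  12  70 558] [284.1 226.7] [0.5556 0.0626 0.056 ]
red [ 23 403  36  17 354] [ 39.4 413.3] [ 0.1921 -0.4209  0.056 ]
```

View pics/c7.png

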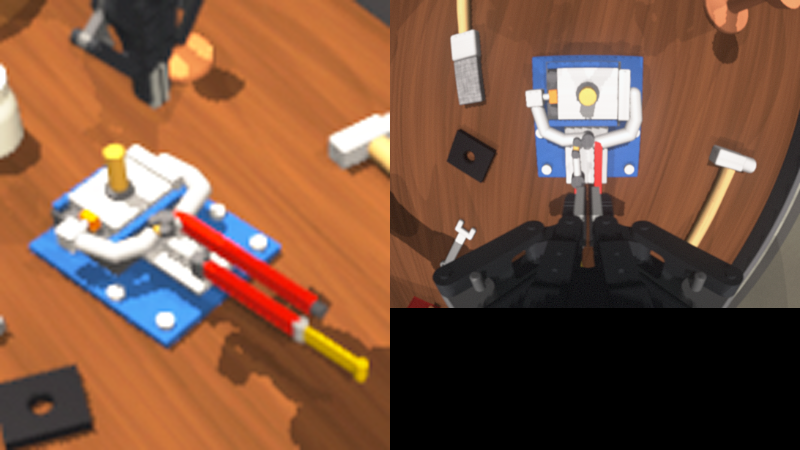

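Side view: the pin is upright with its collar on the plate, and the handles are still locked. Next is the inner side of the yellow lever.

```bash
python3 -m handwheel '[[0,0,0,3,0,0.3,255],[0,0,0,6.5,0,0.6,255],[0,0,0,10,0,0.9,255],[0,0,0,13.5,1,1.2,255],[0,0,0,17,2.5,1.5,255],[0,0,0,20,4,1.5,255],[0,0,0,20.6,6,1.5,255],[0,0,0,20.6,6.2,1.5,255],[0,0,0,20.6,6.2,1.5,255],[0,0,0,20.6,6.2,1.5,255]]'; python3 -c "
from h import *
plan(.5937,-.1092,.1,12)"
```

```text
time: 15.75
position: [0.5939, -0.1046, 0.1987]
eef_rot: [0.551, -0.55, 0.444, -0.443]
wrist_force: [-0.1, 0.3, 0.4]
gripper_width: -0.0
at [ 0.5939 -0.1046  0.1987] phi 12.2 rot [-0.     0.004 -0.002] cm [ 0.46  9.87 -0.12] F [-0.1  0.3  0.4] w -0.0 t 15.75 j7 0.55
```

```bash
python3 -m handwheel '[[0,0,0,0.5,1,0,255],[0,0,0,0.5,3,0,255],[0,0,0,0.5,5,0,255],[0,0,0,0.5,7,0,255],[0,0,0,0.5,8.5,0,255],[0,0,0,0.5,9.8,0,255],[0,0,0,0.5,9.8,0,255],[0,0,0,0.5,9.8,0,255],[0,0,0,0.5,9.8,0,255]]'
python3 - <<'E'
from h import *
plan(.5937,-.1092,.1,12)
s,_=robot.get_image('side');b=cv2.resize(s[110:300,180:330],None,fx=3,fy=3,interpolation=cv2.INTER_CUBIC);cv2.imwrite('pics/c8.png',b[:,:,::-1])
E
```

```text
time: 16.5
position: [0.5956, -0.1089, 0.1016]
eef_rot: [0.551, -0.55, 0.444, -0.444]
wrist_force: [-0.3, -0.3, 0.1]
gripper_width: -0.0003
at [ 0.5956 -0.1089  0.1016] phi 12.3 rot [-0.002  0.005 -0.001] cm [-0.01  0.16 -0.19] F [-0.3 -0.3  0.1] w -0.0003 t 16.5 j7 0.6
```

View pics/c8.png

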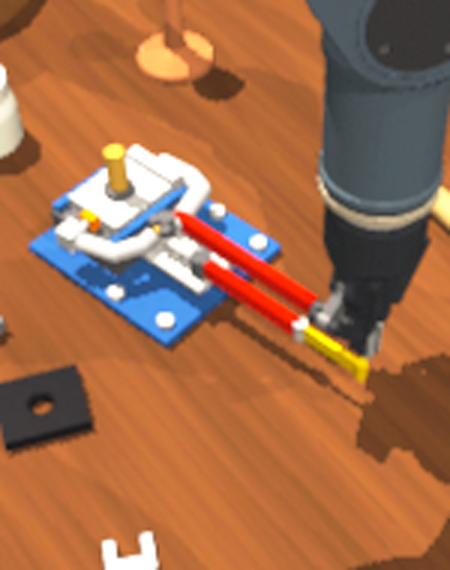

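The closed fingers stand just inside the yellow lever's tip, and the clamp is still locked with the pin home.

```bash
python3 -m handwheel '[[0,0,0,0,0.2,-0.4,255],[0,0,0,0,0.2,-0.8,255],[0,0,0,0,0.2,-1.2,255],[0,0,0,0,0.2,-1.6,255],[0,0,0,0,0.2,-2,255],[0,0,0,0,0.2,-2.4,255],[0,0,0,0,0.2,-2.8,255],[0,0,0,0,0.2,-3.2,255],[0,0,0,0,0.2,-3.2,255]]'; python3 -c "
from h import *
plan(.5937,-.1092,.1,12)"
```

```text
time: 17.3
position: [0.5636, -0.1163, 0.0998]
eef_rot: [0.551, -0.55, 0.444, -0.444]
wrist_force: [0.4, -0.2, 0.1]
gripper_width: -0.0001
at [ 0.5636 -0.1163  0.0998] phi 12.3 rot [-0.002  0.004 -0.001] cm [-0.06 -0.01  3.09] F [ 0.4 -0.2  0.1] w -0.0001 t 17.3 j7 0.63
```

```bash
python3 -m handwheel '[[0,0,0,0,0,-0.4,255],[0,0,0,0,0,-0.8,255],[0,0,0,0,0,-1.2,255],[0,0,0,0,0,-1.5,255],[0,0,0,0,0,-1.5,255]]'
python3 - <<'E'
from h import *
plan(.5937,-.1092,.1,12)
im,_=robot.get_image('top');cv2.imwrite('pics/t9.png',cv2.resize(im[170:300,160:360],None,fx=3.5,fy=3.5)[:,:,::-1])
c=cal('top');hsv=cv2.cvtColor(im,cv2.COLOR_RGB2HSV)
for nm,lo,hi,z in(('red',(0,150,100),(8,255,255),.056),('yel',(24,130,110),(34,255,255),.055)):
    n,l,st,ce=cv2.connectedComponentsWithStats(cv2.inRange(hsv,lo,hi))
    for i in range(1,n):
        if st[i,4]>8 and st[i,0]<400: print(nm,st[i],ce[i].round(1),onz(c,*ce[i],z).round(4))
E
```

```text
time: 17.72
position: [0.548, -0.1198, 0.0997]
eef_rot: [0.551, -0.55, 0.444, -0.444]
wrist_force: [0.2, -0.0, 0.2]
gripper_width: 0.0004
at [ 0.548  -0.1198  0.0997] phi 12.2 rot [-0.001  0.004 -0.001] cm [-0.07 -0.02  4.69] F [ 0.2 -0.   0.2] w 0.0004 t 17.72 j7 0.64
red [216 216  72  18 359] [252.4 224.3] [0.5651 0.0141 0.056 ]
red [246 237  35   9 169] [262.9 241. ] [ 0.5299 -0.009   0.056 ]
yel [183 238   7   8  47] [186.  241.8] [0.5256 0.1551 0.055 ]
yel [199 263   8   6  28] [202.4 265.5] [0.4758 0.1188 0.055 ]
```

The moving handle's mask is back at its open position, so the clamp has sprung. Now I'll back off inward and rise.

```bash
python3 -m handwheel '[[0,0,0,0,0,1,255],[0,0,0,0,0,2.5,255],[0,0,0,0.5,0,3.5,255],[0,0,0,0.5,-2,3.5,255],[0,0,0,0.5,-5,3.5,255],[0,0,0,0.5,-9,3.5,255],[0,0,0,3,-13,3,255],[0,0,0,7,-16,2,255],[0,0,0,10,-16,2,255],[0,0,0,10,-16,2,255],[0,0,0,10,-16,2,255],[0,0,0,10,-16,2,255]]'
python3 - <<'E'
from h import *
from scipy.optimize import least_squares
plan(.5937,-.1092,.1,12)
im,D=robot.get_image('top');c=cal('top');hsv=cv2.cvtColor(im,cv2.COLOR_RGB2HSV)
def lines(hsv,tag):
  for nm,lo,hi,z in(('red',(0,150,100),(8,255,255),.056),('yel',(24,150,120),(34,255,255),.055)):
    n,l,st,ce=cv2.connectedComponentsWithStats(cv2.inRange(hsv,lo,hi))
    for i in range(1,n):
        if st[i,4]>30 and st[i,0]<400 and st[i,0]>150:
            ys,xs=np.nonzero(l==i);f=cv2.fitLine(np.c_[xs,ys].astype(np.float32),cv2.DIST_L2,0,.01,.01).ravel()
            print(tag,nm,st[i],ce[i].round(1),'ang',np.degrees(np.arctan(f[1]/f[0])).round(1))
lines(hsv,'now');lines(cv2.cvtColor(np.load('pics/top.npz')['im'],cv2.COLOR_RGB2HSV),'start')
ti=np.load('pics/top.npz');df=cv2.absdiff(im,ti['im']).max(2)
for n,(u,v) in dict(tub=(102,261),ham=(218,130),cand=(115,162),brush=(190,325),tube=(425,170),wrench=(350,340)).items():
    print(n,df[v-25:v+25,u-25:u+25].mean().round(1))
for n in('top','side'):
    im,D=robot.get_image(n);c=cal(n)
    vv,uu=np.mgrid[:420,:560];P=np.stack([(uu-c['cx'])/c['fx']*D,(vv-c['cy'])/c['fy']*D,D],-1);T=np.linalg.inv(np.array(c['world_to_cam']));P=P@T[:3,:3].T+T[:3,3]
    d=np.hypot(P[...,0]-.525,P[...,1]-.146)
    print(n,'pin top z',np.percentile(P[...,2][d<.014],98).round(4),'plate z',np.median(P[...,2][(d>.018)&(d<.028)]).round(4))
    for lo,hi in((.062,.08),(.08,.097)):
        m=(d<.02)&(P[...,2]>lo)&(P[...,2]<hi)
        if m.sum()>5:
            s=least_squares(lambda q:np.hypot(*(P[m][:,:2]-q).T)-.009,[.525,.146],loss='soft_l1',f_scale=.0005);print(lo,m.sum(),s.x.round(4))
E
```

```text
time: 18.77
position: [0.5895, -0.2129, 0.2593]
eef_rot: [0.551, -0.55, 0.444, -0.444]
wrist_force: [0.3, 0.9, -0.5]
gripper_width: 0.0001
at [ 0.5895 -0.2129  0.2593] phi 12.2 rot [-0.001  0.004 -0.002] cm [-10.02  15.95   2.59] F [ 0.3  0.9 -0.5] w 0.0001 t 18.77 j7 0.69
now red [216 216  72  18 376] [253.2 224.3] ang -11.1
now red [246 237  46  11 228] [268.6 241.7] ang 6.7
now yel [183 238   7   8  42] [186.  241.7] ang -87.7
now yel [297 244  29   7  77] [312.3 246.7] ang 6.7
start red [216 216  72  18 375] [253.2 224.3] ang -11.1
start red [246 237  46  10 225] [268.6 241.7] ang 6.6
start yel [297 244  29   7  79] [312.2 246.7] ang 6.7
tub 5.3
ham 8.1
cand 12.9
brush 15.4
tube 79.9
wrench 87.3
top pin top z 0.1037 plate z 0.0526
0.062 13 [0.524  0.1466]
0.08 17 [0.524  0.1466]
side pin top z 0.1016 plate z 0.0523
0.062 34 [0.5246 0.1457]
0.08 31 [0.5246 0.1458]
```

```bash
python3 -c "
from cell import robot
print(robot.sign_off())"
```

```text
the job is handed in; nothing more can be done
None
```

I locked the clamp, pushed the pin home, flicked the release lever and handed the job in after about 19 s of the 64 s allowed. `sign_off()` reports no verdict, so what follows is what my own measurements showed.

- **Clamp locked:** the gripper stopped at 34.6 mm over the handles. The wrist view showed them parallel, with the plate pressed onto its stop.
- **Pin home:** it met 8 N at the depth calculated for the collar landing on the plate. At the end its top stood at about 102–104 mm against 101 mm expected, upright to within the measurement. It was about 1 mm from the hole position I had estimated.
- **Clamp open again:** the moving handle and yellow lever are back at their starting pixels and angles, within 0.1 degrees. The fingers felt no force when I checked after each push, so I judged the release from the top view. The handle was already open when I looked.
- **Robot clear:** it stood about 0.26 m up, touching nothing.

**Disagreements and gaps:**
- **Cameras:** the wrist and side views differed by about 2 mm on the offset between pin and hole. I followed the closer wrist view, and the pin went in without force.
- **Bystanders:** the image comparison showed little change around the tub, hammer, candlestick and brush. It showed large changes around the tube and wrench. I put those down to the arm and its shadow, since the arm's path stayed clear of both, but I did not confirm it.

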